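Load the sample carrier under the spring-closed flap

TASK

Load the sample carrier into the reader: press the reader's long thumb bar down with one fingertip to hold its spring-closed flap open, and with the other fingertip push the carrier by its upright end plate along the track until it is fully home against the stop under the flap. Then let the flap spring shut behind it and move clear. Do not lift the carrier or shift the jar, bottle or dish, and do not force the carrier against the closed flap.

Things in the scene. Friction and masses are not known exactly. Their poses are not given: they have to be found in the camera images.
- reader: Bench-top sample reader, fixed to the bench. Origin: on the bench, on the loading track's centre line, in the plane of the bay's mouth. +y runs along the track in the loading direction (into the bay), +x to the side away from the thumb bar, z up. Grey base slab x -92..58, y -190..85 mm, its top (the deck) at z=30. White instrument box, 125 mm high, x -97..63, y 85..205.
- mouth (a point): Point on the deck (z=30 mm) on the track's centre line at the bay's mouth, right above the reader's origin; axes as the reader's. The track is a 40 mm wide channel between two aluminium fences (5 mm wide, tops z=40, reader y -187..75). The bay under the flap is y 0..72.
- stop (a point): Middle of the lower edge of the fixed stop's face at the end of the bay, on the deck (z=30 mm), reader x=0, y=72 mm; axes as the reader's. The carrier's front meets it when fully home.
- flap (a joint): Flap angle (rad): 0 closed, grows as it opens, end stop 0.8. A rigid rocker (hood and thumb bar) on an 8 mm shaft along reader y at x=-38, z=70 mm; bearings (top z=78) at y -182 and 79. Pressing the thumb bar down swings the hood up. Spring-closed, about 0.07 N m at 0 to 0.2 N m at 0.8 with its weight: 2 to 10 N at the bar. Above 0.45 rad the carrier passes under the skirt.
- skirt (a point): Middle of the lower edge of the skirt that hangs from the front of the flap's white hood across the mouth, 4 mm thick (reader y 0..4), x -20..22; closed it hangs to z=58 mm and blocks the carrier. The hood covers x -40..26, y 1..71, its top at z=76 mm when closed; it swings up about the shaft at its -x side.
- thumb_bar (a point): Centre of the upper face of the thumb bar, an aluminium plate 50 mm wide (reader x -93..-44), 160 long (y -176..-16), 4 thick, part of the flap. Closed: this point at x=-68, y=-96, z=77 mm, plate rising 0.17 rad outwards (to -x; edges z 73 and 82). At flap 0.6 rad it slopes 0.43 rad down outwards, z about 61 mm at x=-63. Fingers may slide along it; space above is free.
- carrier: Loose grey plastic carrier, 180 g, 110 mm long, in the track. Origin: middle of the front face's lower edge; +y is the loading direction. From the front: body 62 long, 36 wide, 36 high with 3 white caps (2 high); neck 40 long, 20 wide, 18 high; upright end plate 8 thick, 36 wide, 55 high. Starts 12 to 50 mm short of the mouth; home at reader y=72, when the skirt drops over the neck (6 mm to spare).
- push_plate (a point): Middle of the upper edge of the rear face of the carrier's end plate (the face to push on), 110 mm behind the carrier's origin, 55 mm above the deck (85 mm above the bench). Fully home it is at reader y=-38, still outside the flap.
- jar: Bystander: small closed jar, diameter 52, height 65 mm, standing loose on the bench. Origin at the centre of its underside.
- bottle: Bystander: closed bottle, diameter 54, height 130 mm, standing loose on the bench. Origin at the centre of its underside.
- dish: Bystander: closed glass dish, diameter 90, height 16 mm, lying loose on the bench. Origin at the centre of its underside.
There are look-alikes about, which are no part of the job. There is more than one size of the carrier; the one meant has the size given above.

How it is judged:
By the outcome, as a careful person would: the job done as asked, in the order asked, and still so for the second after the job is handed in, with the robot touching nothing.
It also fails if it takes over 48 s, if anything falls off the work surface, if the arm or the gripper's body presses on something with over 40 N, if the wrist force passes 120 N, or if a joint passes its speed limit or range.

ROBOT

A 6-joint arm with a two-finger parallel gripper is mounted at the origin on the work surface. World frame = base frame: x ahead of the robot, y to its left, z up, the work surface at z = 0. Lengths are in m, angles in degrees, forces in N, time in s.
With the tool pointing down it reaches from about 0.25 to 0.725 m from the base axis. Payload 9.7 kg.
Tool frame: the origin (TCP) lies midway between the tips of the shut fingers; the grasp point (between the pads) lies 19 mm behind it; z points along the fingers, y is the direction in which the jaws open and shut (so a half turn about z gives the same grasp; the last joint's range is limited). The gripper opens to 85 mm and grips with 20 to 120 N. Pads are 22 mm wide; open, the fingers measure 114 mm over their backs; the gripper's body (76 mm by 85 mm) begins 54 mm behind the grasp point. The pads swing forward as they close: fully open they stand 13 mm farther back than shut.
Start: joints at [72.422, 4.979, 10.078, 95.1, 0, 90], TCP at [0.166, 0.524, 0.231] pointing down, gripper open.
Joint ranges: [-179.16, 179.16], [-48.56, 103.87], [-65.8, 70.77], [-126.05, 130.52], [-82.76, 87.17], [-180, 180]. Speed limits (degrees/s): [127.2, 127.2, 147.25, 180, 180, 180].

INTERFACE

Orientations are given as [roll, pitch, yaw] about the fixed x, y, z axes, in that order (R = Rz(yaw) Ry(pitch) Rx(roll)).
In Python, from workcell import get_obs, camera, get_calibration, job_done gives the robot as it stands.
- The arm moves only by the tool play_rows, never from a script. Its argument "commands" is text: rows parted by semicolons, each of 5 numbers parted by spaces: the opening, from 0 (shut) to 1 (fully open), then the shift along the world's x, y, z in mm, then the turn about the world's z in degrees. A call has 1 to 10 rows; each row is the pose to reach, as a shift and turn from the pose commanded when the call began; what a row does not reach only later rows make up. A row lasts 1/12 s, in which the tool goes at most 41.7 mm and 7.16 degrees, less where a joint would pass 70% of its speed; a pose out of reach is approached as far as the arm can. A call with a gripper value outside its range is refused whole. The fingers move at their own pace and stop on an object; "force" is the grip in N (left out, the last holds). Time passes only in rows, so rows that repeat a pose let the fingers close. It gives the time, the measured TCP pose, the force and the opening at its end, in the units of the state.
- get_obs(): the state, without advancing time (a new reading comes with each control period).
- camera(name): name is "scene" or "top"; returns the picture (480x640x3 uint8, red, green, blue); there is no depth.
- get_calibration(name): a dict with "fx", "fy", "cx", "cy" (pixels), "k1" (the pictures are not rectified: a ray, as slopes to the right and down, at radius r is drawn at 1 + k1 r^2 times it, then the intrinsics apply), "eye" and "attitude" of the camera in the world. Camera axes: x right, y down, z forward; pixel columns grow to the right and rows downward; lengths in m; the calibration is good to about 2 mm. A picture is of the moment at which its call begins. get_calibration takes no time and is no camera call.
- job_done(): hands the job in, once; it reports no verdict.
The state is a dict: "time": time; "q": joint angles; "qd": joint speeds; "joint_efforts": joint torques, N m; "ee_pos": TCP position; "tcp_rot": TCP orientation; "wrist_force": force on the tool from outside, world axes, zero at the start; "torque": the same for the moment, N m; "opening": finger opening in m.
Only numpy, scipy, OpenCV 4.12 (cv2) and the standard library are available. Lean on these libraries where they do the work, as an engineer would, in place of code of your own. Each camera call takes 0.05 s, during which the arm holds its last target.

## Working session

There is one attempt and no reset: what is moved stays moved. The work goes in short steps, Python scripts to look and compute and a tool call to move; the robot and the scene stay as the last step left them, time stands still between calls to the robot, and variables do not carry over. Pictures are saved under pics/ and viewed, and the job is handed in when it is done.

Besides the shell and the picture viewer there is one more tool, called after "Emit:" as a command line: name --argument value ..., lists and objects as JSON in quotes. play_rows: Moves the arm, as the interface text tells. Its arguments: {"type":"object","properties":{"commands":{"type":"string"},"force":{"type":"number"}},"required":["commands"]}

```bash
mkdir -p pics; ls
python3 - <<'E'
from workcell import *
import cv2
for n in("scene","top"):
    cv2.imwrite(f"pics/{n}0.png",cv2.cvtColor(camera(n),cv2.COLOR_RGB2BGR)); print(n,get_calibration(n))
print(get_obs())
E
```

```text
pics
scene {'fx': 580.3606223247926, 'fy': 580.3606223247926, 'cx': 309.84180799950923, 'cy': 239.6771330367077, 'k1': -0.009301112083785186, 'eye': array([ 1.10954816, -0.50718269,  0.72925376]), 'attitude': array([-131.69792956,   -1.00019834,   46.60064376])}
top {'fx': 499.28670945135525, 'fy': 499.28670945135525, 'cx': 317.52097239435886, 'cy': 246.68631492795402, 'k1': -0.12560398216487811, 'eye': array([0.51567699, 0.0022433 , 0.90964835]), 'attitude': array([-175.53430249,   -1.04443984,  -88.82138788])}
{'time': 0.1, 'q': array([ 7.24196943e+01,  5.00852253e+00,  1.00388002e+01,  9.50995134e+01,
       -1.89051865e-03,  9.00005393e+01]), 'qd': array([ 0.11092753, -0.05183407,  0.16884998, -0.00731051, -0.06857773,
       -0.14762212]), 'joint_efforts': array([ 1.88488528e-03, -5.21564126e+01,  4.65652263e+01,  1.60403992e-02,
        6.21638463e-06,  1.20882189e-05]), 'ee_pos': array([0.16607001, 0.52411291, 0.23064672]), 'tcp_rot': array([-1.79930764e+02,  1.89116897e-03,  1.62419157e+02]), 'wrist_force': array([ 0.47258384, -0.16221646, -0.60827242]), 'torque': array([-0.00095467,  0.01551606, -0.03410351]), 'opening': 0.0855721569560709}
```

View pics/scene0.png

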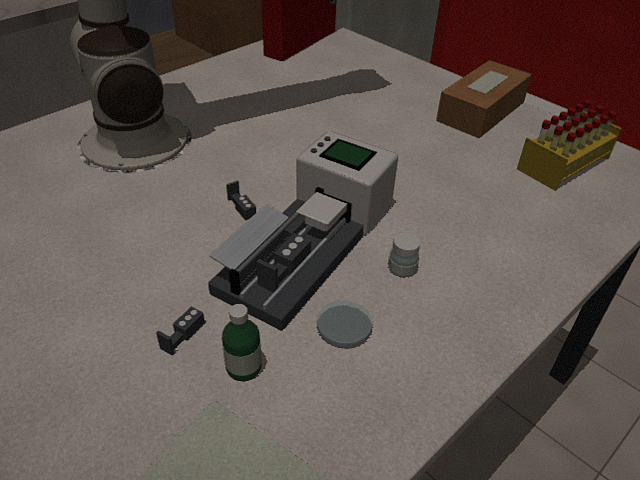

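View pics/top0.png

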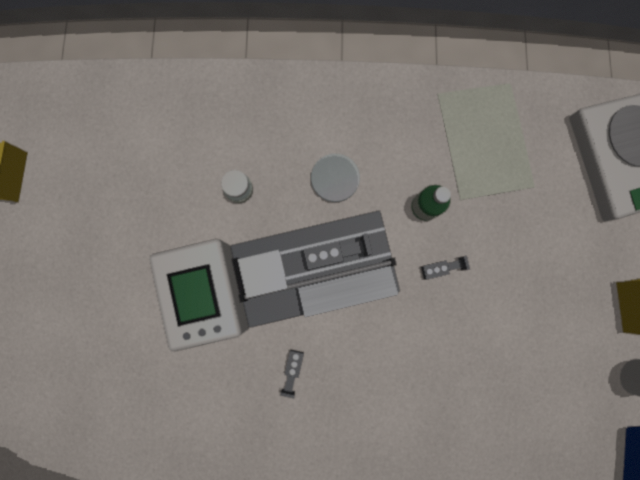

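Top view: the carrier in the track is at about (335,253), with its end plate at (361,245). Two smaller look-alike carriers lie loose on the bench at (443,268) and (292,373), and there is another instrument at (620,150). The one in the track is the candidate. I'll check it in close crops.

```bash
cat > h.py <<'E'
import numpy as np, cv2
from scipy.spatial.transform import Rotation as R
from workcell import *
def K(c): return np.array([[c['fx'],0,c['cx']],[0,c['fy'],c['cy']],[0,0,1]])
def ray(n,uv):
    c=get_calibration(n)
    d=cv2.undistortPoints(np.array([[uv]],float),K(c),np.array([c['k1'],0,0,0]))[0,0]
    r=R.from_euler('xyz',c['attitude'],degrees=True).as_matrix()
    return c['eye'],r@np.array([d[0],d[1],1])
def onz(n,uv,z):
    e,d=ray(n,uv); return e+d*(z-e[2])/d[2]
def proj(n,p):
    c=get_calibration(n); r=R.from_euler('xyz',c['attitude'],degrees=True).as_matrix()
    q=(np.atleast_2d(p)-c['eye'])@r
    return cv2.projectPoints(q[:,None],np.zeros(3),np.zeros(3),K(c),np.array([c['k1'],0,0,0]))[0][:,0]
def crop(src,x0,y0,x1,y1,s,out):
    a=cv2.imread(src)[y0:y1,x0:x1]; a=cv2.convertScaleAbs(a,alpha=1.6)
    cv2.imwrite(out,cv2.resize(a,None,fx=s,fy=s,interpolation=cv2.INTER_CUBIC))
E
python3 - <<'E'
from h import *
crop('pics/top0.png',225,205,405,335,4.4,'pics/c1.png')
crop('pics/scene0.png',200,125,400,275+55,2.9,'pics/c2.png')
E
```

```text
(no output)
```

View pics/c1.png

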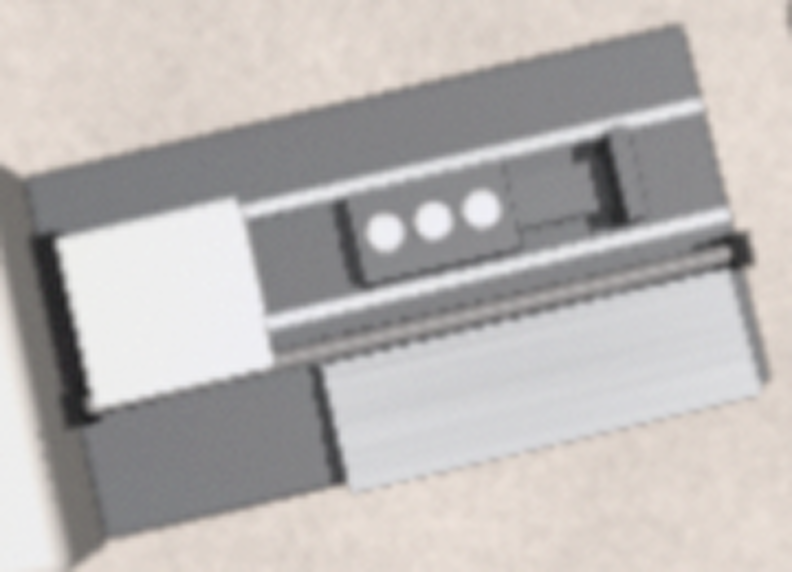

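View pics/c2.png

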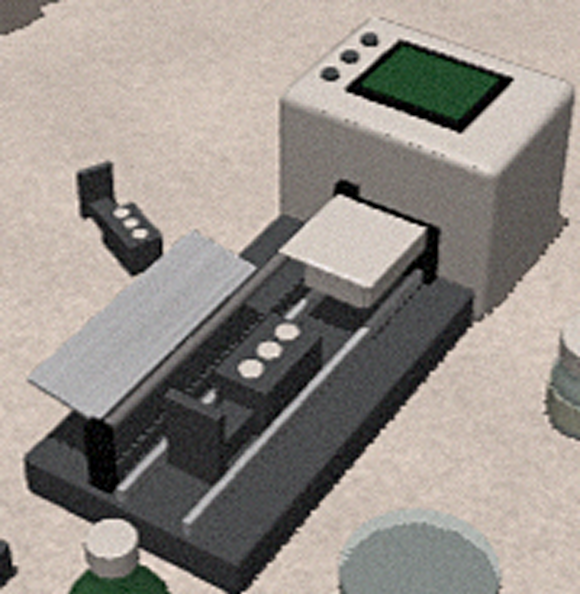

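The crops confirm it: the carrier in the track has 3 caps, a body, a neck and an upright end plate at the near end, and it fills the channel. The end plate top is at crop (608–640, 130–225). Next I cast the known corners onto their height planes and fit the reader pose.

```bash
cat > pose.py <<'E'
from h import *
def cp(u,v): return (225+(u+.5)/4.4-.5,205+(v+.5)/4.4-.5)
def cs(u,v): return (200+(u+.5)/2.9-.5,125+(v+.5)/2.9-.5)
def fit(M,W):
    a=np.array(M);b=np.array(W);ac=a-a.mean(0);bc=b-b.mean(0)
    th=np.arctan2((ac[:,0]*bc[:,1]-ac[:,1]*bc[:,0]).sum(),(ac*bc).sum())
    r=np.array([[np.cos(th),-np.sin(th)],[np.sin(th),np.cos(th)]])
    t=b.mean(0)-r@a.mean(0); return th,t,(b-(a@r.T+t))*1000
E
python3 - <<'E'
from pose import *
T=[((682,25),(58,-190,30)),((25,178),(58,85,30)),((108,538),(-92,85,30)),
((768,385),(-93,-176,82)),((350,490),(-93,-16,82)),((322,365),(-44,-16,73)),
((273,360),(-40,1,76)),((238,198),(26,1,76)),((57,240),(26,71,76)),((92,408),(-40,71,76))]
S=[((30,380),(-93,-176,82)),((195,230),(-93,-16,82)),((257,268),(-44,-16,73)),((95,416),(-44,-176,73)),
((240,563),(58,-190,30)),((473,292),(58,85,30)),((283,254),(-40,1,76)),((363,292),(26,1,76)),((425,227),(26,71,76)),((345,195),(-40,71,76)),((25,462),(-92,-190,30))]
for n,L,c in(("top",T,cp),("scene",S,cs)):
    th,t,e=fit([np.array(m[:2])/1000 for _,m in L],[onz(n,c(*p),m[2]/1000)[:2] for p,m in L])
    print(n,np.degrees(th),t*1000);print(e.round(1))
    r=np.array([[np.cos(th),-np.sin(th)],[np.sin(th),np.cos(th)]])
    def rd(w): return (r.T@(w[:2]-t)*1000).round(1)
    if n=="top":
        for p,z in(((352,203),66),((372,283),66),((365,290),30),((385,233),68),((432,220),68),((482,209),68),((640,178),85),((637,225),85),((608,135),85),((605,180),85),((350,245),66)):
            print(p,rd(onz(n,cp(*p),z/1000)))
    else:
        for p,z in(((166,395),85),((230,420),85),((220,412),85),((195,408),85),((250,369),68),((269,350),68),((288,331),68)): print(p,rd(onz(n,cs(*p),z/1000)))
E
```

```text
top 14.746907828023243 [550.77049919  46.41639458]
[[-2.9  0.6]
 [-1.  -1.4]
 [ 1.1 -0.8]
 [ 2.2 -1.4]
 [ 0.7  0.9]
 [-0.2  0.1]
 [ 1.8  1.2]
 [-0.9 -0.8]
 [-0.6 -0. ]
 [-0.1  1.6]]
(352, 203) [ 13.7 -41.3]
(372, 283) [-18.1 -41.6]
(365, 290) [-19.  -38.6]
(385, 233) [ -0.7 -50.9]
(432, 220) [ -0.  -69.6]
(482, 209) [ -0.4 -89.3]
(640, 178) [  -3.9 -149.1]
(637, 225) [ -20.8 -143.7]
(608, 135) [  14.8 -141.3]
(605, 180) [  -1.5 -136. ]
(350, 245) [ -1.9 -36.8]
scene 14.684474861958298 [551.73818205  47.64627294]
[[ 2.5 -0. ]
 [ 1.5  0.8]
 [-0.7 -0.6]
 [-5.4  1.9]
 [-1.7  2.3]
 [-1.4 -2.7]
 [ 3.1  0.5]
 [-1.7 -5.1]
 [-2.9  0.5]
 [ 3.2  3. ]
 [ 3.5 -0.5]]
(166, 395) [ -17.9 -147.7]
(230, 420) [  22.7 -144.7]
(220, 412) [  14.6 -142.6]
(195, 408) [   1.4 -147.4]
(250, 369) [ -1.1 -89.8]
(269, 350) [ -0.8 -70.2]
(288, 331) [ -0.5 -50.1]
```

Run:
```python
from h import *
th=np.radians(14.7);r=np.array([[np.cos(th),-np.sin(th)],[np.sin(th),np.cos(th)]]);t=np.array([.5512,.047])
for n,p,z in(("bottle",(442,195),.13),("dish",(334,178),.016),("jar",(235,182),.065)):
    w=onz("top",p,z)[:2]; print(n,w.round(3),(r.T@(w-t)*1000).round(0))
for p in [(-33.5,-162),(-33.5,-49),(-33.5,-60)]: print(p,(r@np.array(p)/1000+t).round(4))
```

```text
bottle [ 0.664 -0.208] [  45. -276.]
dish [ 0.712 -0.04 ] [ 133. -125.]
jar [0.69  0.132] [156.  47.]
(-33.5, -162) [ 0.5599 -0.1182]
(-33.5, -49) [ 0.5312 -0.0089]
(-33.5, -60) [ 0.534  -0.0195]
```

Emit:
play_rows --commands "0.62 40 -64 0 -7;0.62 80 -128 0 -14;0.62 110 -190 0 -21;0.62 140 -250 0 -28;0.62 180 -300 0 -35;0.62 200 -340 0 -42;0.62 230 -390 0 -49;0.62 260 -430 0 -56;0.62 280 -460 0 -57.7;0.62 300 -490 0 -57.7" --force 20

```text
time: 0.93
ee_pos: [0.3813, 0.1655, 0.2313]
tcp_rot: [180.0, -0.0, 104.6]
wrist_force: [0.6, 0.9, 0.5]
opening: 0.0528
```

Emit:
play_rows --commands "0.62 0 0 0 0;0.62 0 0 0 0;0.62 0 0 0 0"

```text
time: 1.18
ee_pos: [0.3809, 0.1673, 0.2311]
tcp_rot: [-180.0, -0.0, 104.7]
wrist_force: [0.8, 0.7, -0.7]
opening: 0.0529
```

Emit:
play_rows --commands "0.62 21 -33 0 0;0.62 42 -67 0 0;0.62 63 -100 0 0;0.62 84 -135 0 0;0.62 105 -168 0 0;0.62 126 -202 0 0;0.62 147 -236 0 0;0.62 165 -265 0 0;0.62 179 -287 0 0;0.62 179 -287 0 0"

```text
time: 2.02
ee_pos: [0.562, -0.1209, 0.2296]
tcp_rot: [-179.9, -0.0, 104.7]
wrist_force: [0.0, 0.2, 0.6]
opening: 0.0529
```

Emit:
play_rows --commands "0.62 0 0 0 0;0.62 0 0 0 0"

```text
time: 2.18
ee_pos: [0.56, -0.1177, 0.231]
tcp_rot: [-180.0, -0.0, 104.8]
wrist_force: [0.5, -0.2, 0.3]
opening: 0.0528
```

Emit:
play_rows --commands "0.62 0 -2 -40 0;0.62 0.5 -2 -80 0;0.62 0.5 -2 -118 0;0.62 0.5 -2 -118 0;0.62 0.5 -2 -118 0"

```text
time: 2.6
ee_pos: [0.5591, -0.1197, 0.1128]
tcp_rot: [-179.8, -0.1, 104.8]
wrist_force: [0.9, -0.2, 0.9]
opening: 0.053
```

Run:
```python
from h import *
for n in("scene","top"):
    cv2.imwrite(f"pics/{n}1.png",cv2.cvtColor(camera(n),cv2.COLOR_RGB2BGR))
crop('pics/scene1.png',180,100,400,320,2.7,'pics/c3.png')
crop('pics/top1.png',225,195,425,335,3.9,'pics/c4.png')
print(get_obs()['ee_pos'])
```

```text
[ 0.56155216 -0.12079331  0.11659235]
```

View pics/c3.png

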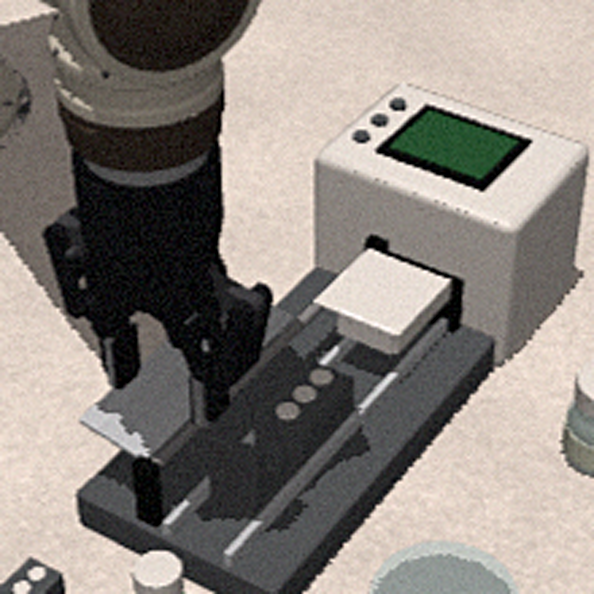

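View pics/c4.png

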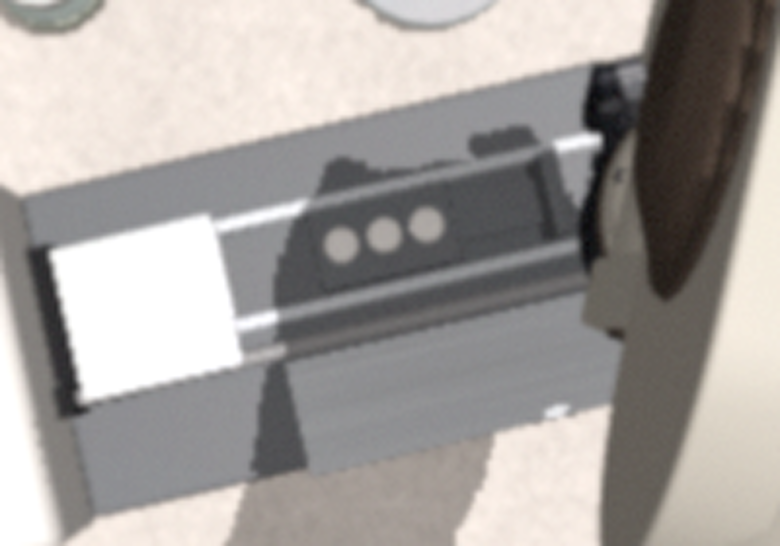

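The scene crop shows both fingertips above the reader: the bar finger at about (122,385) and the push finger at about (212,415), just behind the end plate. I'll use the tip pixels to check the tip height at this opening.

Run:
```python
from h import *
o=get_obs();p=o['ee_pos'];print(p)
th=np.radians(14.7);ex=np.array([np.cos(th),np.sin(th),0]);ey=np.array([-ex[1],ex[0],0])
t=np.array([.5512,.047,0])
print((p-t)@ex,(p-t)@ey)
for sx in(-1,1):
  for z in(0,4,8):
    q=[p+sx*a/1000*ex+b/1000*ey+[0,0,z/1000] for a in(26.5,41) for b in(-11,11)]
    print(sx,z,((proj("scene",q)-[180,100])*2.7).round(0).tolist())
crop('pics/scene1.png',205,200,285,260,9,'pics/c5.png')
```

```text
[ 0.56155216 -0.12079331  0.11659235]
-0.03256557218153768 -0.16492800444138894
-1 0 [[117.0, 397.0], [141.0, 375.0], [98.0, 387.0], [121.0, 366.0]]
-1 4 [[117.0, 391.0], [140.0, 370.0], [97.0, 382.0], [121.0, 361.0]]
-1 8 [[116.0, 386.0], [140.0, 365.0], [96.0, 377.0], [120.0, 356.0]]
1 0 [[192.0, 431.0], [214.0, 409.0], [213.0, 441.0], [235.0, 418.0]]
1 4 [[191.0, 426.0], [214.0, 404.0], [212.0, 436.0], [235.0, 413.0]]
1 8 [[191.0, 421.0], [214.0, 398.0], [212.0, 430.0], [235.0, 408.0]]
```

View pics/c5.png

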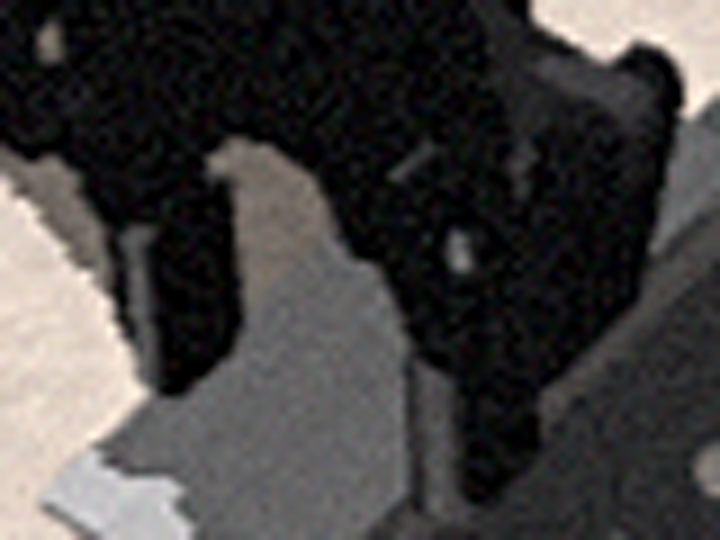

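Emit:
play_rows --commands "0.62 0 0 -15 0;0.62 0 0 -25 0;0.62 0 0 -30 0;0.62 0 0 -30 0;0.62 0 0 -30 0"

```text
time: 3.12
ee_pos: [0.5607, -0.1215, 0.0841]
tcp_rot: [180.0, 0.0, 104.7]
wrist_force: [0.7, -0.8, -0.2]
opening: 0.0527
```

Emit:
play_rows --commands "0.62 0 0 -3 0;0.62 0 0 -6 0;0.62 0 0 -9 0;0.62 0 0 -11 0;0.62 0 0 -11 0;0.62 0 0 -11 0"

```text
time: 3.62
ee_pos: [0.5604, -0.1216, 0.0724]
tcp_rot: [-180.0, 0.0, 104.7]
wrist_force: [-1.1, -0.5, 0.9]
opening: 0.053
```

Emit:
play_rows --commands "0.62 0 1 -3 0;0.62 0 1.5 -6 0;0.62 0 1.5 -9 0;0.62 0 1.5 -12 0;0.62 0 1.5 -12 0;0.62 0 1.5 -12 0"

```text
time: 4.12
ee_pos: [0.5609, -0.1201, 0.0605]
tcp_rot: [179.9, 0.0, 104.7]
wrist_force: [0.1, -1.9, 5.5]
opening: 0.0529
```

Emit:
play_rows --commands "0.62 0 0 -3 0;0.62 0 0 -5 0;0.62 0 0 -5 0;0.62 0 0 -5 0"

```text
time: 4.45
ee_pos: [0.5609, -0.12, 0.0557]
tcp_rot: [179.9, 0.0, 104.7]
wrist_force: [-0.6, -1.6, 7.3]
opening: 0.053
```

Run:
```python
from h import *
for n in("scene","top"):
    cv2.imwrite(f"pics/{n}2.png",cv2.cvtColor(camera(n),cv2.COLOR_RGB2BGR))
crop('pics/scene2.png',180,100,400,320,2.7,'pics/c6.png')
o=get_obs();print(o['ee_pos'],o['wrist_force'])
```

```text
[ 0.56086403 -0.12000007  0.05576553] [-0.78421324 -1.49817792  6.52328284]
```

View pics/c6.png

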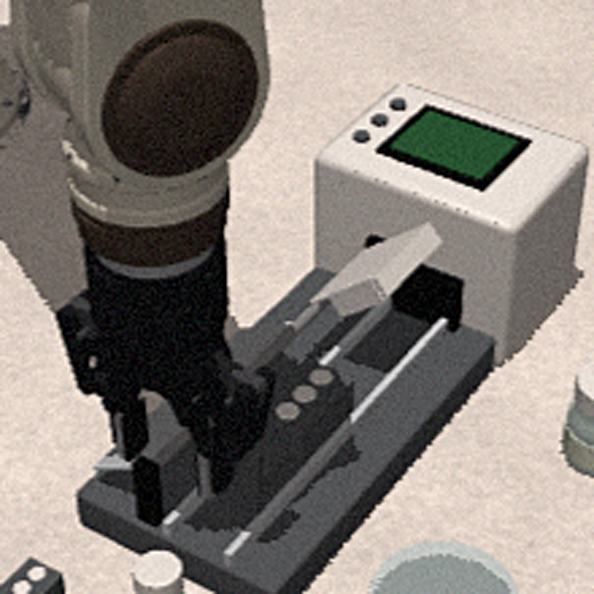

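The flap is up, the push finger is behind the plate, and the wrist reads about 7 N vertical. I'll estimate the flap angle from the hood's far outer corner at about (437,228) in the crop.

```bash
cat >> h.py <<'E'
TH=np.radians(14.7);EX=np.array([np.cos(TH),np.sin(TH),0]);EY=np.array([-EX[1],EX[0],0]);T0=np.array([.5512,.047,0])
def rw(x,y,z): return T0+(x*EX+y*EY+np.array([0,0,z]))/1000
def flap(x,y,z,th):
    a,b=x+38,z-70; c,s=np.cos(th),np.sin(th); return rw(-38+a*c-b*s,y,70+a*s+b*c)
E
python3 - <<'E'
from h import *
for th in(0,.4,.5,.6,.7,.8):
    print(th,((proj("scene",[flap(26,71,76,th),flap(26,1,76,th),flap(22,0,58,th)])-[180,100])*2.7).round(0).tolist())
crop('pics/scene2.png',285,170,365,230,9,'pics/c7.png')
E
```

```text
0 [[450.0, 280.0], [397.0, 336.0], [390.0, 356.0]]
0.4 [[443.0, 248.0], [389.0, 303.0], [391.0, 327.0]]
0.5 [[439.0, 239.0], [385.0, 294.0], [390.0, 320.0]]
0.6 [[434.0, 231.0], [380.0, 286.0], [387.0, 312.0]]
0.7 [[429.0, 223.0], [374.0, 278.0], [384.0, 303.0]]
0.8 [[423.0, 216.0], [368.0, 270.0], [380.0, 295.0]]
```

View pics/c7.png

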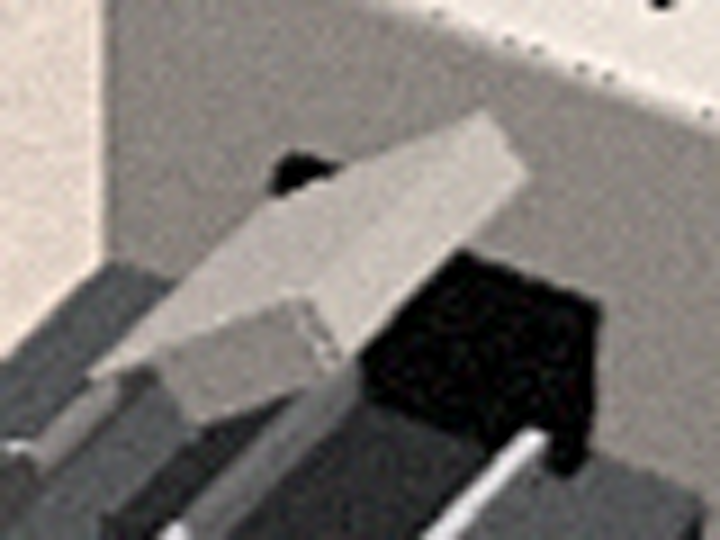

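Flap angle is about 0.7 rad. I'll raise by 1 mm and push in steps along the loading direction (-0.254, 0.967).

Emit:
play_rows --commands "0.62 -1 4 1 0;0.62 -2.5 9.5 1 0;0.62 -4 15 1 0;0.62 -5.3 20 1 0;0.62 -6.6 25 1 0;0.62 -7.9 30 1 0;0.62 -9.2 35 1 0;0.62 -10.5 40 1 0;0.62 -11.8 45 1 0;0.62 -11.8 45 1 0"

```text
time: 5.38
ee_pos: [0.5484, -0.075, 0.0565]
tcp_rot: [-180.0, 0.1, 104.7]
wrist_force: [-2.5, -2.5, 6.3]
opening: 0.0529
```

Run:
```python
from h import *
for n in("scene","top"):
    cv2.imwrite(f"pics/{n}3.png",cv2.cvtColor(camera(n),cv2.COLOR_RGB2BGR))
crop('pics/scene3.png',200,120,400,320,3,'pics/c8.png')
o=get_obs();p=o['ee_pos'];print(p,(p-T0)@EX,(p-T0)@EY,o['wrist_force'])
```

```text
[ 0.54841782 -0.07498333  0.05639292] -0.033645351846233545 -0.11728454492974665 [-2.46035361 -0.76644897  4.69800763]
```

View pics/c8.png

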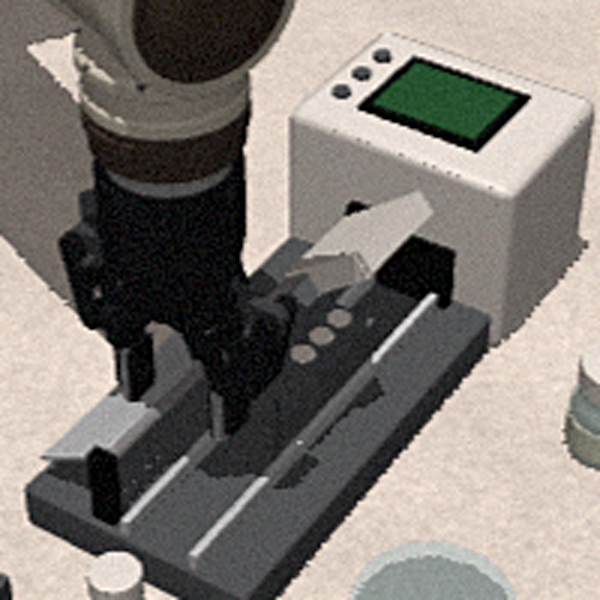

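The carrier has followed (caps at crop (304–342, 355–318)) and the flap is still wide open with the skirt clear at about (362,270). I'll keep pushing.

Emit:
play_rows --commands "0.62 -1.3 5 0 0;0.62 -2.6 10 0 0;0.62 -3.9 15 0 0;0.62 -5.3 20 0 0;0.62 -6.6 25 0 0;0.62 -7.9 30 0 0;0.62 -9.2 35 0 0;0.62 -10.5 40 0 0;0.62 -11.8 45 0 0;0.62 -13.1 50 0 0"

```text
time: 6.32
ee_pos: [0.5354, -0.0255, 0.0564]
tcp_rot: [-180.0, 0.1, 104.7]
wrist_force: [-1.5, -5.2, 5.2]
opening: 0.0531
```

Emit:
play_rows --commands "0.62 -0.8 3 0 0;0.62 -0.8 3 0 0;0.62 -0.8 3 0 0"

```text
time: 6.57
ee_pos: [0.5345, -0.0221, 0.0564]
tcp_rot: [-180.0, 0.0, 104.7]
wrist_force: [-1.6, -2.2, 4.9]
opening: 0.053
```

Run:
```python
from h import *
for n in("scene","top"):
    cv2.imwrite(f"pics/{n}4.png",cv2.cvtColor(camera(n),cv2.COLOR_RGB2BGR))
crop('pics/scene4.png',200,120,400,320,3,'pics/c9.png')
crop('pics/top4.png',225,195,425,335,3.9,'pics/c10.png')
o=get_obs();p=o['ee_pos'];print(p,(p-T0)@EX,(p-T0)@EY,o['wrist_force'])
```

```text
[ 0.53451988 -0.02207468  0.05632492] -0.03366238713631497 -0.06258099964745403 [-1.92183888 -2.51266697  5.47758706]
```

View pics/c9.png

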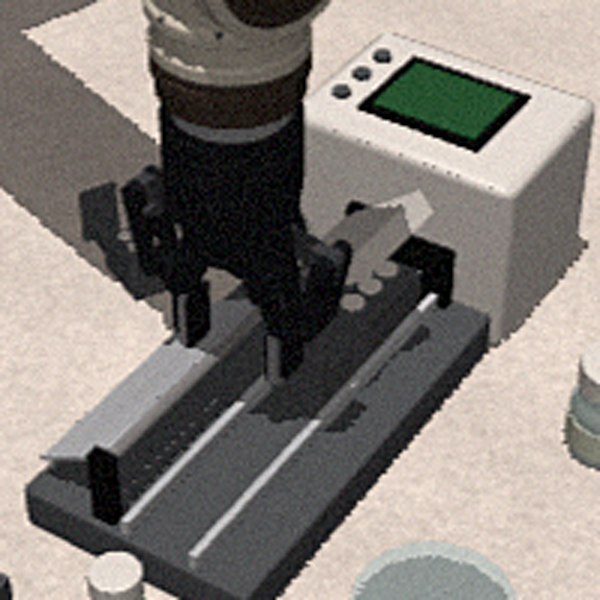

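View pics/c10.png

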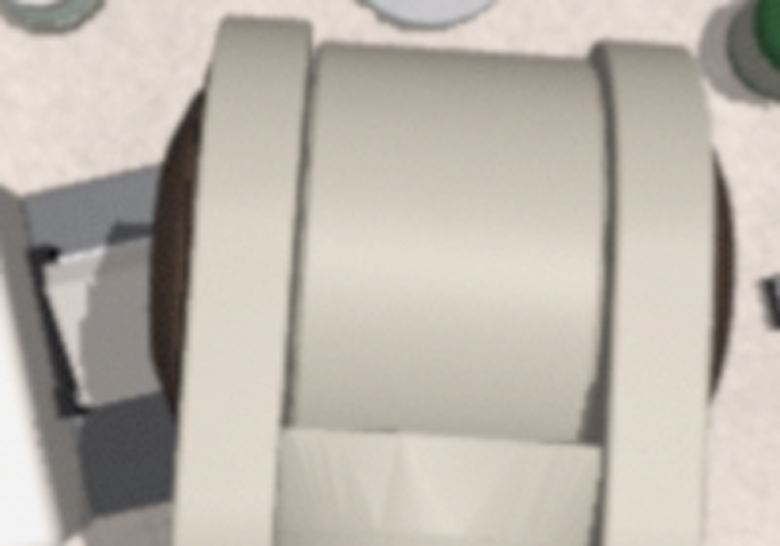

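The carrier is under the raised flap and the bar is still held. About 13 mm is left, so I'll go on in small steps and watch the force.

Emit:
play_rows --commands "0.62 -0.8 3 0 0;0.62 -1.5 6 0 0;0.62 -2.2 8.5 0 0;0.62 -2.5 9.7 0 0;0.62 -2.5 9.7 0 0;0.62 -2.5 9.7 0 0"

```text
time: 7.17
ee_pos: [0.532, -0.0126, 0.0563]
tcp_rot: [-180.0, 0.0, 104.7]
wrist_force: [-1.9, -4.3, 6.1]
opening: 0.0529
```

Emit:
play_rows --commands "0.62 -0.3 1 0 0;0.62 -0.5 2 0 0;0.62 -0.5 2 0 0;0.62 -0.5 2 0 0"

```text
time: 7.5
ee_pos: [0.5316, -0.0108, 0.0563]
tcp_rot: [-180.0, 0.1, 104.7]
wrist_force: [-1.9, -4.1, 5.6]
opening: 0.0528
```

Emit:
play_rows --commands "0.62 -0.3 1 0 0;0.62 -0.3 1 0 0;0.62 -0.3 1 0 0"

```text
time: 7.75
ee_pos: [0.5313, -0.0098, 0.0563]
tcp_rot: [-180.0, 0.1, 104.7]
wrist_force: [-1.5, -4.5, 5.4]
opening: 0.0529
```

Emit:
play_rows --commands "0.62 -0.3 1 0 0;0.62 -0.3 1 0 0;0.62 -0.3 1 0 0"

```text
time: 8.0
ee_pos: [0.5312, -0.0094, 0.0564]
tcp_rot: [-180.0, 0.1, 104.7]
wrist_force: [-1.5, -8.5, 5.8]
opening: 0.053
```

Emit:
play_rows --commands "0.62 -0.2 1 0 0;0.62 -0.2 1 0 0;0.62 -0.2 1 0 0"

```text
time: 8.25
ee_pos: [0.5312, -0.0093, 0.0566]
tcp_rot: [-180.0, 0.2, 104.6]
wrist_force: [-1.1, -12.9, 5.6]
opening: 0.0526
```

The force jumped to 13 N while the TCP stalled at reader y of about -49.4, where the end stop was predicted. The carrier looks home. I'll check by picture before releasing.

Emit:
play_rows --commands "0.62 0.5 -2 0 0;0.62 1.5 -6 0 0;0.62 1.5 -6 0 0;0.62 1.5 -6 0 0"

```text
time: 8.58
ee_pos: [0.532, -0.0131, 0.0562]
tcp_rot: [-180.0, -0.1, 104.7]
wrist_force: [-2.8, -0.1, 5.1]
opening: 0.0526
```

Run:
```python
from h import *
for n in("scene",):
    cv2.imwrite(f"pics/{n}5.png",cv2.cvtColor(camera(n),cv2.COLOR_RGB2BGR))
crop('pics/scene5.png',240,150,380,290,4.2,'pics/c11.png')
o=get_obs();p=o['ee_pos'];print(p,(p-T0)@EX,(p-T0)@EY,o['wrist_force'])
print(((proj("scene",[rw(0,41+d,68) for d in(20,0,-20)]+[rw(18,-38,85),rw(18,-30,85),rw(0,-38,85)])-[240,150])*4.2).round(0))
```

```text
[ 0.53199343 -0.0131089   0.05617573] -0.033831005943711655 -0.053267582886656645 [-1.68743217  0.46362153  5.20683822]
[[384. 232.]
 [361. 256.]
 [337. 281.]
 [301. 341.]
 [311. 331.]
 [263. 326.]]
```

View pics/c11.png

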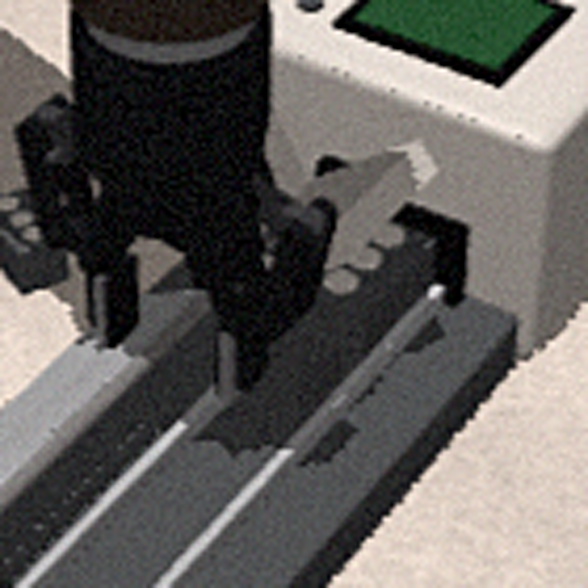

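The caps appear at about (388,235), (367,256) and (341,280), against a home prediction of (384,232), (361,256) and (337,281). The carrier is home and the fingertip is backed off it. Now I lift so the flap closes.

Emit:
play_rows --commands "0.62 0 0 4 0;0.62 0 0 8 0;0.62 0 0 12 0;0.62 0 0 16 0;0.62 0 0 20 0;0.62 0 0 26 0;0.62 0 0 40 0;0.62 0 0 60 0;0.62 0 0 90 0;0.62 0 0 120 0"

```text
time: 9.47
ee_pos: [0.5321, -0.0133, 0.1772]
tcp_rot: [-179.9, -0.0, 104.7]
wrist_force: [1.3, -0.2, 1.1]
opening: 0.0529
```

Emit:
play_rows --commands "0.62 0 0 30 0;0.62 0 0 70 0;0.62 -30 0 80 0;0.62 -70 0 80 0;0.62 -110 0 80 0;0.62 -150 0 80 0;0.62 -190 0 80 0;0.62 -190 0 80 0;0.62 -190 0 80 0;0.62 -190 0 80 0"

```text
time: 10.3
ee_pos: [0.3429, -0.0133, 0.2568]
tcp_rot: [179.9, 0.0, 104.7]
wrist_force: [-0.1, 0.4, -0.5]
opening: 0.0526
```

Run:
```python
from h import *
for n in("scene","top"):
    cv2.imwrite(f"pics/{n}6.png",cv2.cvtColor(camera(n),cv2.COLOR_RGB2BGR))
crop('pics/scene6.png',200,120,400,320,3,'pics/c12.png')
crop('pics/top6.png',145,150,465,390,2.5,'pics/c13.png')
o=get_obs();print(o['ee_pos'],o['wrist_force'])
print(((proj("scene",[flap(26,71,76,0),flap(26,1,76,0),rw(18,-38,85),rw(-18,-38,85)])-[200,120])*3).round(0).tolist())
print(((proj("top",[rw(18,-38,85),rw(-18,-38,85),rw(18,-30,85)])-[145,150])*2.5).round(0).tolist())
```

```text
[ 0.34325038 -0.01332504  0.25613901] [ 0.25446292 -0.23015182 -0.52446054]
[[440.0, 251.0], [381.0, 314.0], [335.0, 334.0], [281.0, 311.0]]
[[392.0, 244.0], [404.0, 297.0], [380.0, 247.0]]
```

View pics/c12.png

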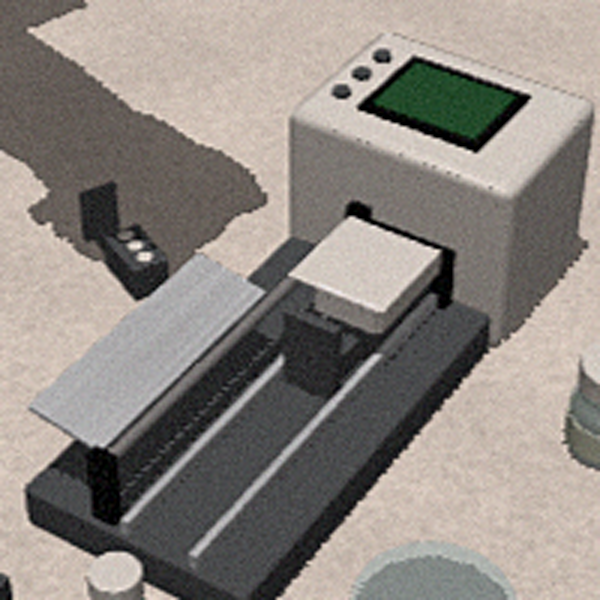

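View pics/c13.png

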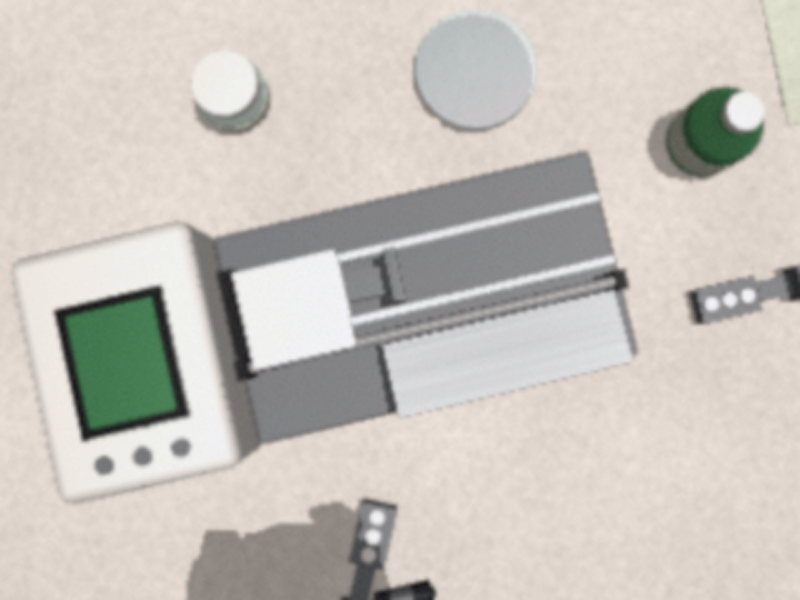

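The hood corner sits at (440,251), which is its closed position. The end plate is within a few pixels of the home prediction, and the bystanders look unmoved. Handing in.

```bash
python3 -c "
from workcell import *
print(get_obs()['qd'].round(2)); print(job_done())"
```

```text
[ 0.1   0.82 -0.05  0.09 -0.02 -0.06]
the job is handed in; nothing more can be done
None
```

The carrier is loaded and the job is handed in, at about 10.4 s of the 48 s allowed. I held the thumb bar down with one fingertip, with the flap at about 0.7 rad. With the other I pushed the carrier by its end plate to the stop, then backed off about 4 mm, let the flap close and moved clear.

**Carrier home:** The push stalled at the predicted end point, with the wrist reading about 13 N sideways. In the pictures, the caps and end plate lie a few pixels from where a fully home carrier should appear, about 1–2 mm, which is the limit of the calibration.

**Flap and surroundings:** The last pictures show the flap fully shut over the neck. The jar, bottle and dish look unmoved, which I judged by eye rather than measured. The robot is touching nothing, and the wrist force is back to noise level.

No check failed or disagreed.

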